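# Roll the marble blanks into the cradle rack

### The job

Clear the small wooden chuck off the timber rack and stand it upright on the white tile without disturbing the stone plug that stands there. Roll the two marble tube blanks off their side decks into the rack's V-grooves, one in each, lying along the groove with no end sticking out; push them, do not lift them or let them fall off the rack. Leave everything else where it is.

Things in the scene. Friction and masses are not known exactly. Their poses are not given: they have to be found in the camera images.
- rack: timber rack fixed to the bench, 180 mm along its x, 276 along its y, top 50 mm above the bench. Origin: middle of its underside. Two V-grooves, 36 mm wide and 15 deep, run its whole length along x, at y = +30 and -30 mm, with a flat ridge between. Outside each groove is a flat deck (|y| 48 to 138 mm, level with the ridge), with a strip 6 mm wide, 3 mm high along its outer edge
- groove_left (a point): where the centre of a blank (44 mm diameter) lies when seated in the middle of the rack's +y groove: 63.6 mm above the bench (on a deck it is 72 mm); x along the groove
- groove_right (a point): the same for the rack's -y groove; x along the groove
- long_blank: white marble tube blank, a cylinder 44 mm in diameter and 140 mm long with a 26 mm bore, about 0.4 kg, lying askew on one of the two feed decks (the short blank lies on the other; which is where varies). Origin at its centre, its x along its length. It rolls easily when pushed
- short_blank: white marble tube blank, a cylinder 44 mm in diameter and 110 mm long with a 26 mm bore, about 0.4 kg, lying askew on the other feed deck. Origin at its centre, its x along its length. It rolls easily when pushed
- chuck_mid (a point): small round wooden chuck, 62 mm in diameter and 34 mm high, about 0.11 kg, standing on the rack between the two blanks, on top of the grooves. The point is at its centre, 17 mm above its underside; z up
- tile: white stone tile fixed flat on the bench at the left, 100 mm along its x, 175 mm along its y, 6 mm thick. origin at the middle of its underside
- plug: white stone end plug with a broad head, 66 mm across and 46 mm high, standing near the +y end of the tile; stays there. origin at the middle of its underside
- paint_tin: purple paint tin, 70 mm across, 112 mm high, standing left of the rack; stays there. Other things on the bench stand clear of the work, at its front and left. origin at the middle of its underside

How it is judged:
By the outcome, as a careful person would: the job done as asked, in the order asked, and still so for the second after the job is handed in, with the robot touching nothing.
It also fails if it takes over 67 s, if anything falls off the work surface, if the arm or the gripper's body presses on something with over 40 N, if the wrist force passes 120 N, or if a joint passes its speed limit or range.

### The arm

A 7-joint arm with a two-finger parallel gripper is mounted at the origin on the work surface; the furniture and walls round the work are solid. World frame = base frame: x ahead of the robot, y to its left, z up, the work surface at z = 0. Lengths are in m, angles in rad, forces in N, time in s.
With the tool pointing down it reaches from about 0.4 to 0.85 m from the base axis. Payload 4.5 kg.
Tool frame: the origin (TCP) lies between the finger pads; the fingertips stand env.tcp_to_tips ahead of it and the grasp point (between the pads) lies 11 mm behind it (env.tcp_to_tips is the distance from the TCP to the fingertips, in m); z points along the fingers, y is the line along which they close (so a half turn about z gives the same grasp; the last joint's range is limited). The gripper opens to 88 mm and grips with 3 to 60 N. Pads are 18 mm wide; open, the fingers measure 123 mm over their backs; the gripper's body (75 mm by 187 mm) begins 45 mm behind the grasp point.
Start: joints at [-1.099, 0.689, -0.195, 1.565, 0.157, 0.902, -0.215], TCP at [0.265, 0.566, 0.247] pointing down, gripper open.
Joint ranges: [-3.01, 3.01], [-0.46, 2.08], [-1.47, 1.51], [0.13, 2.56], [-1, 4.14], [0.04, 2.09], [-2.66, 2.66]. Speed limits (rad/s): [2.57, 2.57, 3.14, 3.14, 3.14, 3.14, 3.14].

### API

Orientations are given as [roll, pitch, yaw] about the fixed x, y, z axes, in that order (R = Rz(yaw) Ry(pitch) Rx(roll)).
In Python, from bench import monitor, snapshot, camera_info, hand_in, env gives the robot as it stands.
- The arm moves only by the shell command python3 -m jog 'ROWS' [FORCE]. ROWS is JSON, one flat list of numbers, 7 for each row, row after row: the shift along the tool's x, y, z in m, then the turn, a rotation vector about the tool's x, y, z in rad, then the finger opening in m, from 0 to 0.0881. A call has 1 to 5 rows; each row shifts and turns the commanded pose from where the row before left it, along the tool's axes as they then stand; what a row does not reach is not made up. A row lasts 1/10 s, in which the tool goes at most 50 mm and 8.59 degrees, less where a joint would pass 70% of its speed; a pose out of reach is approached as far as the arm can. A call with a gripper value outside its range is refused whole. The fingers move at their own pace and stop on an object; FORCE is the grip in N (left out, the last holds). Time passes only in rows, so rows that do not move let the fingers close. It gives the time, the measured TCP pose, the force, the opening and the grip force at its end, in the units of the state.
- monitor.state(): the state, without advancing time (a new reading comes with each control period).
- snapshot(name): name is "scene" or "top" or "wrist"; returns (picture, depth): 400x640x3 uint8, red, green, blue; 400x640 float32, m along the optical axis (not along the pixel's ray), 0 where there is no reading.
- camera_info(name): a dict with "camera_matrix" (3x3 intrinsics, pixels), "pose" (4x4, takes a point from camera to world coordinates); the wrist camera has in their place "T_tool_cam" (4x4, takes a point from camera to tool coordinates, whose origin is the TCP and whose axes are the flange's). Camera axes: x right, y down, z forward; pixel columns grow to the right and rows downward; lengths in m; the calibration is good to about 2 mm. A picture is of the moment at which its call begins: read the wrist's pose just before it. camera_info takes no time and is no camera call.
- hand_in(): hands the job in; it is judged then, once.
The state is a dict: "t": time; "qpos": joint angles; "qd": joint speeds; "effort": joint torques, N m; "tool_pos": TCP position; "eef_rot": TCP orientation; "wrist_force": force on the tool from outside, world axes, zero at the start; "ft_torque": the same for the moment, N m; "finger_gap": finger opening in m; "grip_force": force on a finger pad.
Only numpy, scipy, OpenCV 4.12 (cv2) and the standard library are available. Lean on these libraries where they do the work, as an engineer would, in place of code of your own. Each camera call takes 0.05 s, during which the arm holds its last target. There are 200 camera calls.

## Working session

There is one attempt and no reset: what is moved stays moved. The work goes in short steps, Python scripts to look and compute and a shell command to move; the robot and the scene stay as the last step left them, time stands still between calls to the robot, and variables do not carry over. Pictures are saved under pics/ and viewed, at most 10 in all, crops included, and the job is handed in when it is done.

```bash
ls; mkdir -p pics; python3 - <<'E'
from bench import monitor, snapshot, camera_info, env
import cv2, numpy as np
print(monitor.state(), env.tcp_to_tips)
for n in("scene","top"):
    p,d=snapshot(n); cv2.imwrite(f"pics/{n}0.png",cv2.resize(p[:,:,::-1],(800,500))); np.savez(f"{n}0.npz",p=p,d=d)
    print(n,camera_info(n))
print(camera_info("wrist"))
E
```

```text
pics
{'t': 0.0, 'qpos': array([-1.09921207,  0.68996252, -0.19450614,  1.5663082 ,  0.1573063 ,
        0.90252564, -0.21508732]), 'qd': array([ 0.00052045,  0.00179992, -0.00172944, -0.00045242,  0.00091896,
        0.0009348 , -0.00091134]), 'effort': array([-3.40578772e-04, -5.27562046e+01, -1.26696356e+00, -1.53431010e+01,
       -5.26156614e-02,  6.32193260e-03,  1.52779421e-04]), 'tool_pos': array([0.26475175, 0.56548521, 0.24593278]), 'eef_rot': array([-3.13978655e+00,  1.45989712e-04,  2.70389906e+00]), 'wrist_force': array([-0.40355465,  0.01939657,  0.31688669]), 'ft_torque': array([ 0.01505991,  0.07080407, -0.0583113 ]), 'grip_force': 0.0, 'finger_gap': 0.0879719891657403} 0.008
scene {'camera_matrix': array([[444.42453504,   0.        , 320.29550538],
       [  0.        , 444.42453504, 199.00872576],
       [  0.        ,   0.        ,   1.        ]]), 'pose': array([[ 0.86269264, -0.32668243,  0.38605699, -0.03673172],
       [-0.50572739, -0.55560199,  0.65995927, -0.71494872],
       [-0.00110306, -0.7645816 , -0.644526  ,  0.83841799],
       [ 0.        ,  0.      
[... 292 characters left out ...]
980105, -0.01977563, -0.00260668,  0.08103468],
       [ 0.00389803, -0.06554502, -0.997842  ,  1.2443139 ],
       [ 0.        ,  0.        ,  0.        ,  1.        ]])}
{'camera_matrix': array([[350.67419785,   0.        , 320.00084972],
       [  0.        , 350.67419785, 198.22700042],
       [  0.        ,   0.        ,   1.        ]]), 'T_tool_cam': array([[ 5.23042233e-04, -9.46084060e-01, -3.23920788e-01,
         8.57661499e-02],
       [ 9.99999863e-01,  5.05785474e-04,  1.37461343e-04,
        -2.02297635e-04],
       [ 3.37844439e-05, -3.23920816e-01,  9.46084195e-01,
        -1.38257830e-01],
       [ 0.00000000e+00,  0.00000000e+00,  0.00000000e+00,
         1.00000000e+00]])}
```

View pics/top0.png

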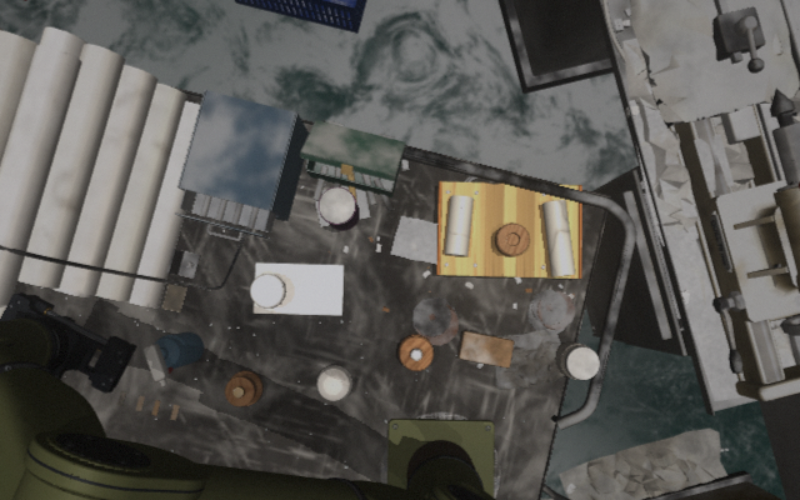

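View pics/scene0.png

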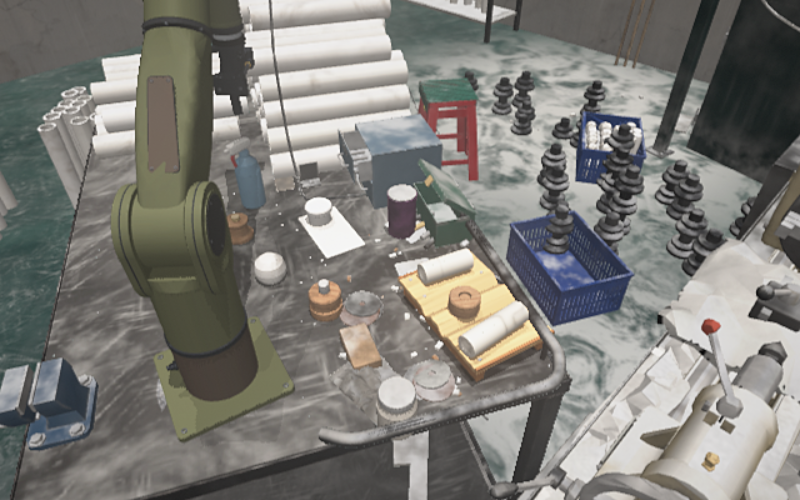

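The top view (800x500) shows the rack around (438–582, 182–277), the left blank around (459,225), the right one around (558,238), the chuck at (513,240), the tile at (300,289) with the plug at (268,291), and the tin at (337,207). Next I measure them from depth.

```bash
cat > h.py <<'E'
import numpy as np, cv2
from bench import monitor, snapshot, camera_info, env
from scipy.spatial.transform import Rotation as R
def cloud(d,K,T):
    v,u=np.indices(d.shape); 
    P=np.stack([(u-K[0,2])*d/K[0,0],(v-K[1,2])*d/K[1,1],d],-1)
    W=P@T[:3,:3].T+T[:3,3]; W[d==0]=np.nan
    return W
def look(n):
    s=monitor.state(); p,d=snapshot(n); c=camera_info(n)
    if n=="wrist":
        T=np.eye(4); T[:3,:3]=R.from_euler('xyz',s['eef_rot']).as_matrix(); T[:3,3]=s['tool_pos']; T=T@c['T_tool_cam']
    else: T=c['pose']
    return p,d,cloud(d,c['camera_matrix'],T)
def rect(W,m):
    q=W[m][:,:2].astype(np.float32); return cv2.minAreaRect(q)
def biggest(m):
    n,l,st,c=cv2.connectedComponentsWithStats(m.astype(np.uint8)); i=1+np.argmax(st[1:,4]); return l==i
E
python3 - <<'E'
from h import *
z=np.load("top0.npz"); c=camera_info("top"); W=cloud(z['d'],c['camera_matrix'],c['pose'])
s=.8
def sub(x0,x1,y0,y1,lo,hi):
    m=np.zeros(W.shape[:2],bool); m[int(y0*s):int(y1*s),int(x0*s):int(x1*s)]=1
    return biggest(m&(W[...,2]>lo)&(W[...,2]<hi))
for n,a in dict(rack=(425,595,170,290,.03,.12),blankL=(440,485,185,265,.072,.12),blankR=(530,580,190,280,.072,.12),chuck=(490,535,215,265,.07,.1),tile=(245,350,255,325,.003,.02),plug=(240,290,265,320,.03,.07),tin=(310,365,175,235,.09,.14)).items():
    m=sub(*a); print(n,m.sum(),"rect",rect(W,m),"mean",np.nanmean(W[m],0).round(4),"zmax",np.nanpercentile(W[m][:,2],[5,50,98]).round(4))
E
```

```text
rack 9177 rect ((0.4814610779285431, -0.1306357979774475), (0.294662207365036, 0.20253139734268188), 89.64263153076172) mean [ 0.4742 -0.1201  0.0609] zmax [0.0386 0.0516 0.095 ]
blankL 885 rect ((0.4729274809360504, -0.02187092788517475), (0.04371751472353935, 0.11024916917085648), 84.89385223388672) mean [ 0.4723 -0.0208  0.0893] zmax [0.0788 0.0906 0.0969]
blankR 1142 rect ((0.4531877040863037, -0.2089175134897232), (0.13982754945755005, 0.04484854266047478), 7.885239124298096) mean [ 0.4525 -0.2056  0.0889] zmax [0.0766 0.0905 0.0968]
chuck 562 rect ((0.4487568140029907, -0.12193315476179123), (0.06143764406442642, 0.05873231589794159), 89.74337005615234) mean [ 0.4487 -0.1214  0.0819] zmax [0.0747 0.0825 0.0873]
tile 2111 rect ((0.347213476896286, 0.2859261631965637), (0.17969754338264465, 0.11674900352954865), 88.8008041381836) mean [0.3504 0.2716 0.0066] zmax [0.0035 0.0065 0.0112]
plug 623 rect ((0.3447732627391815, 0.3389321565628052), (0.06556472927331924, 0.06477497518062592), 34.87831115722656) mean [0.3445 0.3376 0.0516] zmax [0.0467 0.0518 0.0564]
tin 754 rect ((0.5013935565948486, 0.20331580936908722), (0.06727198511362076, 0.06885547190904617), 1.6116833686828613) mean [0.5007 0.2032 0.1116] zmax [0.1075 0.1119 0.1164]
```

```bash
python3 - <<'E'
from h import *
z=np.load("top0.npz"); c=camera_info("top"); K,T=c['camera_matrix'],c['pose']; W=cloud(z['d'],K,T); p=z['p']
def w(u,v,h): # pixel (800-scale) -> world at height h
    r=T[:3,:3]@np.array([(u*.8-K[0,2])/K[0,0],(v*.8-K[1,2])/K[1,1],1]); return (T[:3,3]+r*(h-T[2,3])/r[2])[:2].round(4)
hsv=cv2.cvtColor(p,cv2.COLOR_RGB2HSV); m=np.zeros(p.shape[:2],bool); m[140:225,345:470]=1
wood=m&(hsv[...,1]>90)&(hsv[...,2]>110); wood=biggest(wood)
# edges: per-row left/right, per-col bottom
v,u=np.where(wood); 
L=[(u[v==r].min(),r) for r in range(152,215)]; Rr=[(u[v==r].max(),r) for r in range(170,215)]; B=[(k,v[u==k].max()) for k in range(360,455)]; Tt=[(k,v[u==k].min()) for k in range(360,440)]
for n,e in dict(L=L,R=Rr,B=B,T=Tt).items():
    q=np.array([w(a/.8,b/.8,.05) for a,b in e]); l=cv2.fitLine(q.astype(np.float32),cv2.DIST_HUBER,0,.001,.001).ravel(); print(n,l.round(4),np.median(q,0))
t=np.zeros_like(m); t[195:265,190:285]=1; tm=biggest(t&(p.min(-1)>150))
v,u=np.where(tm); q=np.array([w(a/.8,b/.8,.006) for a,b in zip(u,v)]).astype(np.float32); print("tile",cv2.minAreaRect(q),q.min(0),q.max(0))
for (uu,vv) in [(420,150),(450,155),(500,165),(550,182),(600,200),(622,215),(632,240),(620,300),(350,145)]:
    a,b=int(vv*.8),int(uu*.8); k=W[a-3:a+4,b-3:b+4].reshape(-1,3); print((uu,vv),k[np.nanargmax(k[:,2])].round(3))
cv2.imwrite("pics/rack.png",cv2.resize(p[130:240,330:480,::-1],(750,550),interpolation=cv2.INTER_CUBIC))
E
```

```text
Traceback (most recent call last):
ValueError: zero-size array to reduction operation maximum which has no identity
```

```bash
python3 -m jog '[0,0,0,0,0,0.1416,0.088, 0,0,0,0,0,0.1416,0.088, 0,0,0,0,0,0.1416,0.088, 0,0,0,0,0,0.1416,0.088]' >/dev/null
python3 -m jog '[0,0,0,0,0,0.1416,0.088, 0,0,0,0,0,0.1416,0.088, 0,0,0,0,0,0.1416,0.088, 0,0,0,0,0,0.1416,0.088]'
python3 -m jog '[-0.02,0.045,0,0,0,0,0.088, -0.02,0.045,0,0,0,0,0.088, -0.02,0.045,0,0,0,0,0.088, -0.02,0.045,0,0,0,0,0.088]'
python3 -m jog '[-0.047,0,0,0,0,0,0.088, -0.047,0,0,0,0,0,0.088, -0.047,0,0,0,0,0,0.088, -0.047,0,0,0,0,0,0.088, -0.047,0,0,0,0,0,0.088]'
python3 -m jog '[-0.047,0,0,0,0,0,0.088, -0.047,0,0,0,0,0,0.088, -0.047,0,0,0,0,0,0.088, -0.047,0,0,0,0,0,0.088, -0.047,0,0,0,0,0,0.088]'
python3 -m jog '[-0.047,0,0,0,0,0,0.088, -0.047,0,0,0,0,0,0.088, -0.047,0,0,0,0,0,0.088, 0,0,0,0,0,0,0.088]'
python3 - <<'E'
from h import *
p,d,W=look("wrist"); np.savez("w1.npz",p=p,d=d,W=W); cv2.imwrite("pics/w1.png",cv2.resize(p[:,:,::-1],(800,500)))
s=monitor.state(); print(s['tool_pos'],s['eef_rot'],s['qpos'])
z=np.load("top0.npz"); c=camera_info("top"); W=cloud(z['d'],c['camera_matrix'],c['pose'])
for (uu,vv) in [(420,150),(450,155),(500,165),(550,182),(600,200),(622,215),(632,240),(620,300),(350,145)]:
    a,b=int(vv*.8),int(uu*.8); k=W[a-3:a+4,b-3:b+4].reshape(-1,3); print((uu,vv),k[np.nanargmax(k[:,2])].round(3))
E
```

```text
t: 0.9
tool_pos: [0.2647, 0.5658, 0.2463]
eef_rot: [-3.141, 0.001, 1.565]
wrist_force: [0.3, -0.2, -1.1]
finger_gap: 0.0882
grip_force: 0.0
t: 1.3
tool_pos: [0.4462, 0.485, 0.2463]
eef_rot: [-3.141, 0.001, 1.572]
wrist_force: [1.3, -0.1, -0.6]
finger_gap: 0.0876
grip_force: 0.0
t: 1.8
tool_pos: [0.4446, 0.2492, 0.2465]
eef_rot: [-3.141, 0.0, 1.571]
wrist_force: [0.7, -0.4, -0.4]
finger_gap: 0.0879
grip_force: 0.0
t: 2.3
tool_pos: [0.4447, 0.0144, 0.2466]
eef_rot: [-3.141, -0.0, 1.571]
wrist_force: [1.3, -0.8, -0.2]
finger_gap: 0.0882
grip_force: 0.0
t: 2.7
tool_pos: [0.444, -0.1327, 0.2467]
eef_rot: [3.141, 0.004, 1.558]
wrist_force: [-0.3, 0.8, 0.6]
finger_gap: 0.0879
grip_force: 0.0
[ 0.44434654 -0.12861438  0.24653303] [-3.14122146e+00  1.25092501e-03  1.56302246e+00] [ 0.1657492   0.48243791  0.02309274  2.04471167 -0.01632605  0.61475873
  0.19177176]
(420, 150) [0.609 0.061 0.07 ]
(450, 155) [0.602 0.003 0.066]
(500, 165) [ 0.598 -0.109  0.   ]
(550, 182) [ 0.554 -0.193  0.073]
(600, 200) [ 0.524 -0.284  0.077]
(622, 215) [ 0.506 -0.329  0.074]
(632, 240) [ 0.446 -0.346  0.073]
(620, 300) [ 0.335 -0.318  0.071]
(350, 145) [0.604 0.182 0.121]
```

View pics/w1.png

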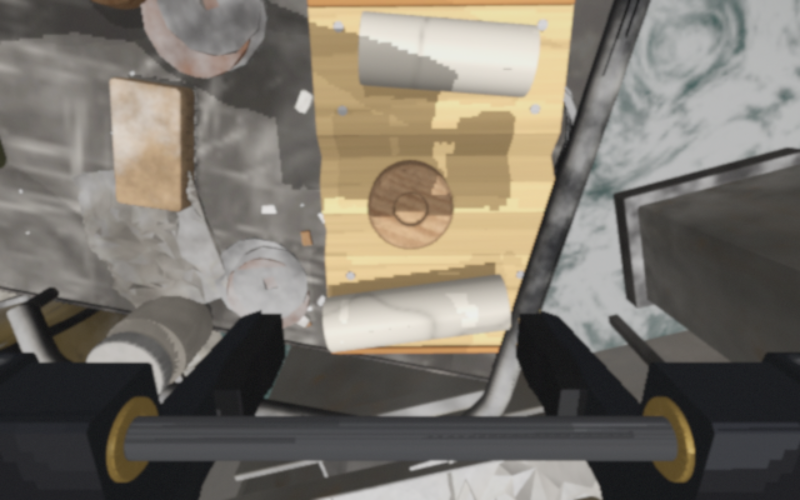

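w1 (800x500) shows the chuck top at about (411,204), the short blank at (450,53), and the long blank at (415,313). The rack's left edge runs (309,60)–(326,290), its right edge (574,60)–(556,165), and its strips lie at rows 3 and 350. The rail grazes the rack's right edge.

```bash
python3 - <<'E'
from h import *
z=np.load("w1.npz"); W=z['W']; d=z['d']; c=camera_info("wrist"); K=c['camera_matrix']
T=np.eye(4); T[:3,:3]=R.from_euler('xyz',[-3.1412,0.00125,1.5630]).as_matrix(); T[:3,3]=[.44435,-.1286,.2465]; T=T@c['T_tool_cam']
def w(u,v,h):
    r=T[:3,:3]@np.array([(u*.8-K[0,2])/K[0,0],(v*.8-K[1,2])/K[1,1],1]); return (T[:3,3]+r*(h-T[2,3])/r[2])[:2].round(4)
for n,u,v,h in [("L",309,60,.05),("L",318,180,.05),("L",326,290,.05),("R",574,60,.05),("R",556,165,.05),("top",350,4,.053),("top",550,7,.053),("bot",360,352,.053),("bot",480,352,.053),("chuck",411,204,.084),("tin",0,0,.1)]: print(n,w(u,v,h))
def sub(x0,x1,y0,y1,lo,hi):
    m=np.zeros(d.shape,bool); m[int(y0*.8):int(y1*.8),int(x0*.8):int(x1*.8)]=1
    return biggest(m&(W[...,2]>lo)&(W[...,2]<hi))
for n,a in dict(short=(340,560,5,110,.065,.12),long=(315,515,270,360,.065,.12),chuck=(360,460,150,255,.07,.1),deck=(330,540,100,155,.03,.065)).items():
    m=sub(*a); print(n,m.sum(),rect(W,m),np.nanmean(W[m],0).round(4),np.nanpercentile(W[m][:,2],[5,50,98]).round(4))
# groove profile along y at x=.52
for y in np.arange(-.20,-.04,.006):
    m=(abs(W[...,1]-y)<.003)&(abs(W[...,0]-.50)<.012)&(W[...,2]<.1); print(round(y,3),m.sum(),np.nanmedian(W[m][:,2]).round(4),end=' | ')
E
```

```text
L [ 0.38   -0.0183]
L [ 0.3806 -0.1031]
L [ 0.381  -0.1953]
R [ 0.5665 -0.0197]
R [ 0.5618 -0.093 ]
top [0.4107 0.0159]
top [0.5452 0.0131]
bot [ 0.4075 -0.2532]
bot [ 0.512 -0.254]
chuck [ 0.4511 -0.1144]
tin [0.2142 0.011 ]
short 8346 ((0.4740484058856964, -0.022857237607240677), (0.043791595846414566, 0.1100120097398758), 85.14276885986328) [ 0.4736 -0.0236  0.0901] [0.0803 0.0917 0.0952]
long 6781 ((0.46088075637817383, -0.22674158215522766), (0.14762350916862488, 0.07969769835472107), 7.713565349578857) [ 0.4566 -0.2035  0.0877] [0.0705 0.0907 0.095 ]
chuck 3768 ((0.4506050646305084, -0.12278114259243011), (0.061438824981451035, 0.06131695583462715), 15.460782051086426) [ 0.4506 -0.1211  0.0826] [0.076  0.0839 0.0856]
deck 7366 ((0.4707432985305786, -0.07048285007476807), (0.04017451032996178, 0.16330040991306305), 89.30570983886719) [ 0.4693 -0.0696  0.0478] [0.0382 0.0498 0.0518]
-0.2 161 0.094 | -0.194 193 0.0919 | -0.188 332 0.0856 | -0.182 368 0.0729 | -0.176 136 0.0504 | -0.17 151 0.0496 | -0.164 161 0.045 | -0.158 166 0.0402 | -0.152 136 0.0367 | -0.146 94 0.0406 | -0.14 114 0.0455 | -0.134 129 0.0502 | -0.128 144 0.0503 | -0.122 147 0.0503 | -0.116 150 0.0502 | -0.11 175 0.0497 | -0.104 172 0.0451 | -0.098 174 0.0401 | -0.092 146 0.0365 | -0.086 148 0.0405 | -0.08 153 0.0457 | -0.074 155 0.0499 | -0.068 181 0.0504 | -0.062 182 0.0503 | -0.056 183 0.0503 | -0.05 196 0.0505 | -0.044 247 0.0833 |
```

```bash
python3 -m jog '[0.004,0.006,0.045,0,0,0,0.088, 0,0,0.045,0,0,0,0.088, 0,0,0.045,0,0,0,0.088, 0,0,0.03,0,0,0,0.088, 0,0,0.016,0,0,0,0.088]'
python3 -m jog '[0,0,0,0,0,0,0.088, 0,0,0,0,0,0,0.088]'
```

```text
t: 3.25
tool_pos: [0.4501, -0.1184, 0.0631]
eef_rot: [-3.138, -0.002, 1.574]
wrist_force: [0.2, -0.3, 0.4]
finger_gap: 0.0879
grip_force: 0.0
t: 3.45
tool_pos: [0.4513, -0.1196, 0.0659]
eef_rot: [-3.141, -0.001, 1.573]
wrist_force: [0.4, -0.6, -0.2]
finger_gap: 0.0881
grip_force: 0.0
```

```bash
python3 -m jog '[-0.002,0,0.002,0,0,0,0.05, 0,0,0,0,0,0,0.05, 0,0,0,0,0,0,0.05, 0,0,0,0,0,0,0.05, 0,0,0,0,0,0,0.05]' 20
python3 -m jog '[0,0,0,0,0,0,0.05, 0,0,0,0,0,0,0.05]'
python3 -m jog '[0,0,-0.01,0,0,0,0.05, 0,0,-0.03,0,0,0,0.05, 0,0,-0.03,0,0,0,0.05, 0,0,-0.03,0,0,0,0.05, 0,0,0,0,0,0,0.05]'
```

```text
t: 3.95
tool_pos: [0.4515, -0.1229, 0.0643]
eef_rot: [3.14, 0.0, 1.571]
wrist_force: [-0.6, 0.2, 6.5]
finger_gap: 0.0595
grip_force: 20.0
t: 4.15
tool_pos: [0.4515, -0.123, 0.0643]
eef_rot: [3.14, 0.0, 1.571]
wrist_force: [-0.8, 0.2, 6.9]
finger_gap: 0.0598
grip_force: 20.0
t: 4.65
tool_pos: [0.4528, -0.1234, 0.1671]
eef_rot: [3.135, 0.001, 1.571]
wrist_force: [1.1, -0.2, -0.2]
finger_gap: 0.0598
grip_force: 20.0
```

```bash
python3 -m jog '[0.03,0,0,0,0,0,0.05, 0.044,0,0,0,0,0,0.05, 0.044,0,0,0,0,0,0.05, 0.044,0,0,0,0,0,0.05, 0.044,-0.01,0,0,0,0,0.05]'
python3 -m jog '[0.044,-0.02,0,0,0,0,0.05, 0.044,-0.03,0,0,0,0,0.05, 0.044,-0.03,0,0,0,0,0.05, 0.015,-0.01,0,0,0,0,0.05, 0,0,0,0,0,0,0.05]'
python3 - <<'E'
from h import *
z=np.load("top0.npz"); c=camera_info("top"); K,T=c['camera_matrix'],c['pose']; p=z['p']
t=np.zeros(p.shape[:2],bool); t[195:265,190:285]=1; g=p.min(-1); m=biggest(t&(g>150)); v,u=np.where(m)
print(u.min()/.8,u.max()/.8,v.min()/.8,v.max()/.8)
def w(u,v,h):
    r=T[:3,:3]@np.array([(u-K[0,2])/K[0,0],(v-K[1,2])/K[1,1],1]); return (T[:3,3]+r*(h-T[2,3])/r[2])[:2].round(4)
for k in (200,215,235,245,260,270): vv=v[u==k]; print(k,w(k,vv.min(),.006),w(k,vv.max(),.006)) if len(vv) else 0
for k in (215,225,235,245): uu=u[v==k]; print(k,w(uu.min(),k,.006),w(uu.max(),k,.006)) if len(uu) else 0
s=monitor.state(); print(s['tool_pos'],s['eef_rot'],s['qpos'].round(2))
p,d,W=look("wrist"); np.savez("w2.npz",p=p,d=d,W=W); cv2.imwrite("pics/w2.png",cv2.resize(p[:,:,::-1],(800,500)))
E
```

```text
t: 5.15
tool_pos: [0.4417, 0.085, 0.1632]
eef_rot: [3.14, -0.0, 1.571]
wrist_force: [1.0, 0.7, -1.4]
finger_gap: 0.0599
grip_force: 20.0
t: 5.65
tool_pos: [0.3522, 0.2274, 0.1631]
eef_rot: [-3.139, -0.0, 1.578]
wrist_force: [0.7, -0.0, -1.4]
finger_gap: 0.0597
grip_force: 20.0
251.25 342.5 262.5 313.75
215 [0.3976 0.347 ] [0.3041 0.3438]
235 [0.3986 0.2976] [0.3026 0.2946]
245 [0.3966 0.2729] [0.3007 0.27  ]
260 [0.3973 0.2358] [0.3014 0.2331]
270 [0.3978 0.2111] [0.3019 0.2086]
215 [0.3873 0.3713] [0.3906 0.201 ]
225 [0.3625 0.3754] [0.3659 0.2004]
235 [0.3378 0.3794] [0.3413 0.2022]
245 [0.3134 0.3712] [0.3167 0.2016]
[0.3521604  0.22739781 0.16314602] [-3.13936537e+00 -3.17472471e-04  1.57833650e+00] [-0.76  0.61  0.12  2.25 -0.24  0.29 -0.42]
```

View pics/w2.png

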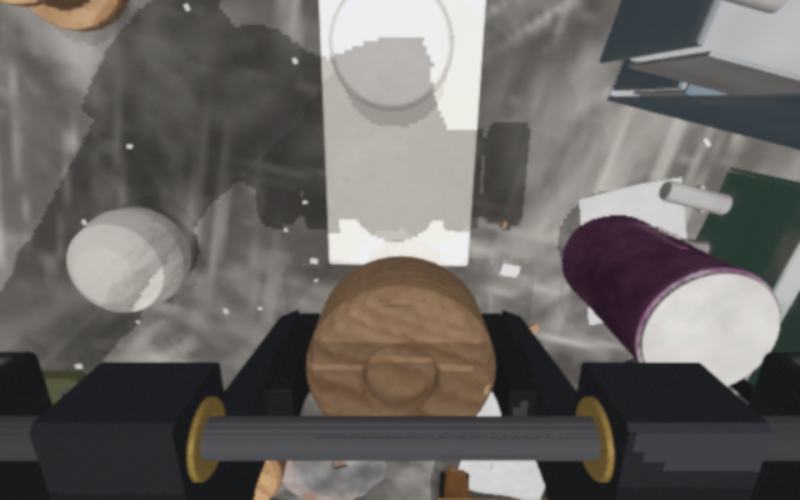

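The tile end is at row 265 of w2, with the plug at (390,40) and the chuck held level. The tile spans x .3015–.398 and y .201–.374, so I'll place the chuck at (0.350, 0.244).

```bash
python3 -m jog '[0.017,-0.002,0.02,0,0,0,0.05, 0,0,0.035,0,0,0,0.05, 0,0,0.035,0,0,0,0.05, 0,0,0.025,0,0,0,0.05, 0,0,0,0,0,0,0.05]'
python3 -m jog '[0,0,0.01,0,0,0,0.05, 0,0,0.005,0,0,0,0.05, 0,0,0,0,0,0,0.05]'
```

```text
t: 6.2
tool_pos: [0.3564, 0.2422, 0.0595]
eef_rot: [-3.134, 0.006, 1.566]
wrist_force: [-0.2, -0.6, -0.2]
finger_gap: 0.0599
grip_force: 20.0
t: 6.5
tool_pos: [0.3589, 0.2449, 0.0494]
eef_rot: [-3.132, 0.007, 1.568]
wrist_force: [0.1, 0.5, -1.3]
finger_gap: 0.0597
grip_force: 20.0
```

```bash
python3 - <<'E'
from h import *
s=monitor.state(); print(s['tool_pos'],s['eef_rot'],s['qpos'].round(3))
E
```

```text
[0.35889488 0.24489772 0.04935154] [-3.13185547  0.00650109  1.56803875] [-0.729  0.868  0.041  2.257 -0.844  0.043  0.139]
```

```bash
python3 -m jog '[0.009,0.001,0,0.016,-0.012,0,0.05, 0,0,0,0,0,0,0.05]'
python3 -m jog '[0,0,0.008,0,0,0,0.05, 0,0,0.008,0,0,0,0.05, 0,0,0,0,0,0,0.05]'
python3 - <<'E'
from h import *
s=monitor.state(); print(s['tool_pos'],s['eef_rot'],s['qpos'].round(3))
E
```

```text
t: 6.7
tool_pos: [0.3601, 0.2557, 0.0496]
eef_rot: [-3.117, 0.017, 1.572]
wrist_force: [-0.2, -0.7, -0.8]
finger_gap: 0.0598
grip_force: 20.0
t: 7.0
tool_pos: [0.3578, 0.2535, 0.032]
eef_rot: [-3.113, 0.019, 1.57]
wrist_force: [-0.3, -0.3, -1.0]
finger_gap: 0.0597
grip_force: 20.0
[0.35781119 0.25353129 0.03202499] [-3.11272286  0.01907934  1.57009956] [-0.753  0.909  0.057  2.226 -0.87   0.065  0.152]
```

```bash
python3 -m jog '[0.0015,0.002,0.004,0,0,0,0.05, 0,0,0.004,0,0,0,0.05, 0,0,0,0,0,0,0.05]'
python3 -m jog '[0,0,0.002,0,0,0,0.05, 0,0,0,0,0,0,0.05]'
```

```text
t: 7.3
tool_pos: [0.3602, 0.2557, 0.0243]
eef_rot: [-3.114, 0.019, 1.571]
wrist_force: [0.1, 0.2, -1.1]
finger_gap: 0.0599
grip_force: 20.0
t: 7.5
tool_pos: [0.3601, 0.2557, 0.0227]
eef_rot: [-3.114, 0.018, 1.571]
wrist_force: [0.5, -0.1, -0.9]
finger_gap: 0.06
grip_force: 20.0
```

```bash
python3 -m jog '[0,0,0.0015,0,0,0,0.05, 0,0,0,0,0,0,0.05]'
python3 -m jog '[0,0,0.0015,0,0,0,0.05, 0,0,0,0,0,0,0.05]'
```

```text
t: 7.7
tool_pos: [0.3601, 0.2558, 0.0213]
eef_rot: [-3.115, 0.018, 1.571]
wrist_force: [-0.2, 0.8, -1.0]
finger_gap: 0.0604
grip_force: 20.0
t: 7.9
tool_pos: [0.3601, 0.2557, 0.0206]
eef_rot: [-3.114, 0.018, 1.572]
wrist_force: [-0.7, -0.7, 4.9]
finger_gap: 0.06
grip_force: 20.0
```

```bash
python3 -m jog '[0,0,0,0,0,0,0.07, 0,0,0,0,0,0,0.088, 0,0,0,0,0,0,0.088, 0,0,0,0,0,0,0.088]'
python3 -m jog '[0,0,-0.01,0,0,0,0.088, 0,0,-0.04,0,0,0,0.088, 0,0,-0.045,0,0,0,0.088, 0,0,-0.045,-0.022,0.016,0,0.088, 0,0,0,0,0,0,0.088]'
python3 - <<'E'
from h import *
s=monitor.state(); print(s['tool_pos'],s['eef_rot'],s['qpos'].round(3))
p,d,W=look("top"); cv2.imwrite("pics/t2.png",cv2.resize(p[:,:,::-1],(800,500)))
m=np.zeros(d.shape,bool);m[195:270,180:300]=1
wr,d2,W2=look("wrist"); 
cv2.imwrite("pics/w3.png",cv2.resize(wr[:,:,::-1],(800,500)))
mm=(W2[...,2]>.033)&(W2[...,2]<.048)&(abs(W2[...,0]-.36)<.06)&(abs(W2[...,1]-.25)<.04); b=biggest(mm); print("chuck",rect(W2,b),np.nanmean(W2[b],0),np.nanpercentile(W2[b][:,2],[5,50,95]))
mm=(W2[...,2]>.045)&(W2[...,2]<.058)&(W2[...,1]>.29)&(abs(W2[...,0]-.345)<.06); b=biggest(mm); print("plug",rect(W2,b),np.nanmean(W2[b],0))
E
```

```text
t: 8.3
tool_pos: [0.3603, 0.2559, 0.0199]
eef_rot: [-3.114, 0.019, 1.571]
wrist_force: [-0.2, 0.5, 0.1]
finger_gap: 0.088
grip_force: 0.0
t: 8.8
tool_pos: [0.3658, 0.2591, 0.1639]
eef_rot: [3.14, -0.001, 1.571]
wrist_force: [0.4, -0.2, 0.4]
finger_gap: 0.0883
grip_force: 0.0
[0.36578218 0.25914823 0.16392179] [ 3.14009874e+00 -1.45728696e-03  1.57058331e+00] [-1.043  0.69   0.534  2.188 -0.809  0.465  0.137]
chuck ((0.3591669797897339, 0.2561114728450775), (0.061283256858587265, 0.06111263856291771), 2.1012046337127686) [0.35940159 0.25786355 0.03964721] [0.03632066 0.04006677 0.04127484]
plug ((0.3454868793487549, 0.3386594355106354), (0.06498861312866211, 0.06531627476215363), 45.360931396484375) [0.34578122 0.33955902 0.05203919]
```

View pics/w3.png

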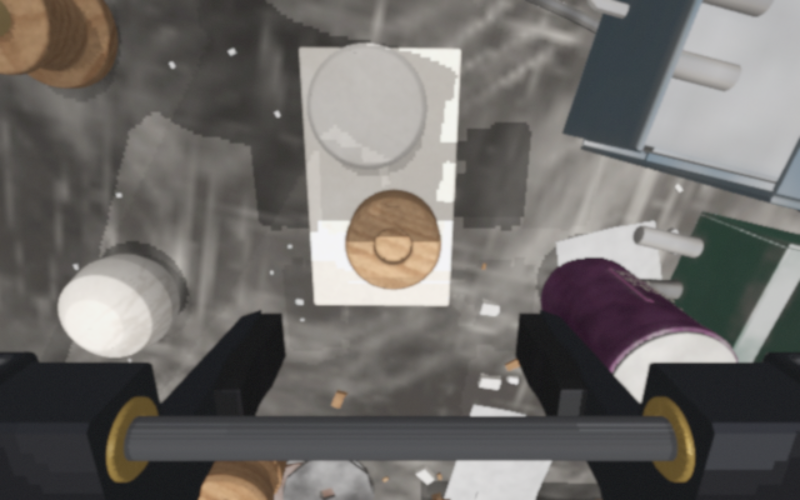

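The chuck stands on the tile at (393,240), well clear of the plug at (368,105), which hasn't moved. Next I roll the short blank in from the +y side.

```bash
python3 -m jog '[-0.045,0.0216,0,0,0,0,0.06, -0.045,0.0216,0,0,0,0,0.06, -0.045,0.0216,0,0,0,0,0.06, -0.045,0.0216,0,0,0,0,0.06, -0.045,0.0216,0,0,0,0,0.06]'
python3 -m jog '[0,0,0.03,0,0,0,0.06, 0,0,0.03,0,0,0,0.06, 0,0,0.03,0,0,0,0.06, 0,0,0.008,0,0,0,0.06, 0,0,0,0,0,0,0.06]'
python3 -m jog '[0,0,0,0,0,0,0.06]'
```

```text
t: 9.4
tool_pos: [0.4718, 0.0317, 0.1584]
eef_rot: [-3.133, 0.002, 1.571]
wrist_force: [1.1, 0.4, -0.2]
finger_gap: 0.0603
grip_force: 0.0
t: 9.9
tool_pos: [0.4702, 0.0331, 0.0604]
eef_rot: [-3.132, 0.002, 1.57]
wrist_force: [-0.4, -0.4, 0.5]
finger_gap: 0.0602
grip_force: 0.0
t: 10.0
tool_pos: [0.4716, 0.0331, 0.0622]
eef_rot: [-3.136, 0.003, 1.571]
wrist_force: [-0.2, -0.1, -0.4]
finger_gap: 0.0602
grip_force: 0.0
```

```bash
python3 -m jog '[0,0.001,-0.005,0,0,0,0.06, -0.005,0,0,0,0,0,0.06, -0.005,0,0,0,0,0,0.06, -0.004,0,0,0,0,0,0.06, -0.004,0,0,0,0,0,0.06]'
python3 -m jog '[-0.004,0,0,0,0,0,0.06, -0.004,0,0,0,0,0,0.06, -0.004,0,0,0,0,0,0.06, -0.004,0,0,0,0,0,0.06, -0.004,0,0,0,0,0,0.06]'
python3 -m jog '[-0.004,0,0,0,0,0,0.06, -0.004,0,0,0,0,0,0.06, -0.004,0,0,0,0,0,0.06, -0.004,0,0,0,0,0,0.06, -0.004,0,0,0,0,0,0.06]'
python3 - <<'E'
from h import *
p,d,W=look("top"); m=np.zeros(d.shape,bool); m[140:220,345:470]=1
for i,(y0,y1) in enumerate([(-.12,.02),(-.25,-.13)]):
    b=biggest(m&(W[...,2]>.07)&(W[...,2]<.105)&(W[...,1]>y0)&(W[...,1]<y1)&(p.min(-1)>110)&(np.ptp(p.astype(int),-1)<45)); print(rect(W,b),np.nanmean(W[b],0),b.sum())
p,d,W=look("wrist"); cv2.imwrite("pics/w4.png",cv2.resize(p[:,:,::-1],(800,500)))
E
```

```text
t: 10.5
tool_pos: [0.4727, 0.0147, 0.0672]
eef_rot: [-3.137, 0.003, 1.571]
wrist_force: [0.1, 1.1, 0.0]
finger_gap: 0.06
grip_force: 0.0
t: 11.0
tool_pos: [0.4726, -0.0051, 0.067]
eef_rot: [-3.136, 0.003, 1.571]
wrist_force: [0.6, 0.1, 0.5]
finger_gap: 0.0603
grip_force: 0.2
t: 11.5
tool_pos: [0.4726, -0.0251, 0.0671]
eef_rot: [-3.136, 0.003, 1.571]
wrist_force: [0.9, 0.2, -0.2]
finger_gap: 0.0599
grip_force: 0.2Traceback (most recent call last):
  File "<stdin>", line 4, in <module>
  File "h.py", line 18, in biggest
    n,l,st,c=cv2.connectedComponentsWithStats(m.astype(np.uint8)); i=1+np.argmax(st[1:,4]); return l==i
                                                                       ~~~~~~~~~^^^^^^^^^^
    return _wrapfunc(a, 'argmax', axis=axis, out=out, **kwds)
    return bound(*args, **kwds)
ValueError: attempt to get argmax of an empty sequence
```

```bash
python3 -m jog '[-0.004,0,0,0,0,0,0.06, -0.004,0,0,0,0,0,0.06, -0.004,0,0,0,0,0,0.06, -0.004,0,0,0,0,0,0.06, -0.004,0,0,0,0,0,0.06]'
python3 -m jog '[-0.003,0,0,0,0,0,0.06, -0.003,0,0,0,0,0,0.06, 0,0,0,0,0,0,0.06]'
python3 - <<'E'
from h import *
p,d,W=look("scene"); cv2.imwrite("pics/s1.png",cv2.resize(p[180:310,300:460,::-1],(720,585),interpolation=cv2.INTER_CUBIC))
E
```

```text
t: 12.05
tool_pos: [0.4726, -0.0453, 0.0671]
eef_rot: [-3.136, 0.003, 1.571]
wrist_force: [0.1, 0.2, -0.7]
finger_gap: 0.0598
grip_force: 0.0
t: 12.35
tool_pos: [0.4726, -0.0514, 0.0672]
eef_rot: [-3.136, 0.003, 1.57]
wrist_force: [-0.0, -0.8, 0.2]
finger_gap: 0.06
grip_force: 0.0
```

View pics/s1.png

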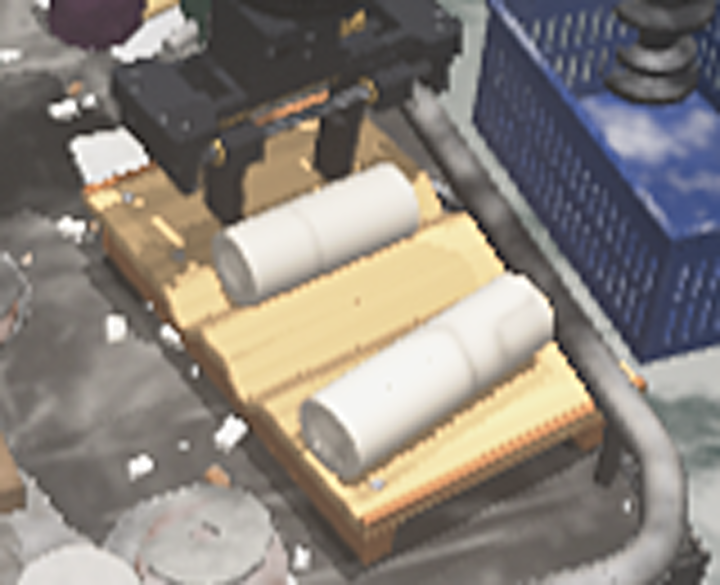

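The short blank lies seated along the left groove (from (250,265) to (400,200) in the crop), with both ends inside the rack. Next is the long blank.

```bash
python3 -m jog '[0.01,0,0,0,0,0,0.06, 0.005,0,-0.02,0,0,0,0.06, 0,0,-0.04,0,0,0,0.06, 0,0,-0.04,0,0,0,0.06, -0.02,0,0,0,0,0,0.06]'
python3 -m jog '[-0.045,-0.005,0,0,0,0,0.06, -0.045,-0.005,0,0,0,0,0.06, -0.045,-0.005,0,0,0,0,0.06, -0.045,-0.005,0,0,0,0,0.06, -0.03,0,0,0,0,0,0.06]'
python3 -m jog '[0,0,0,0,0,0,0.06]'
cat > blanks.py <<'E'
from h import *
s=monitor.state(); print(s['tool_pos'],s['eef_rot'],s['t'])
p,d,W=look("wrist"); cv2.imwrite("pics/wb%.0f.png"%(s['t']*10),cv2.resize(p[:,:,::-1],(800,500)))
for n,(y0,y1) in dict(L=(-.122,.02),R=(-.26,-.122)).items():
    b=biggest((W[...,2]>.064)&(W[...,2]<.105)&(W[...,1]>y0)&(W[...,1]<y1)&(W[...,0]>.36)&(W[...,0]<.56)&(p.min(-1)>90)&(np.ptp(p.astype(int),-1)<45)); q=W[b]
    t=q[q[:,2]>np.nanpercentile(q[:,2],97)-.004]; print(n,rect(W,b),"ridge",np.nanmean(t,0).round(4),"xrange",np.nanpercentile(q[:,0],[.3,99.7]).round(4),"ztop",np.nanpercentile(q[:,2],[90,97]).round(4),b.sum())
E
python3 blanks.py
```

```text
t: 12.9
tool_pos: [0.4755, -0.0516, 0.1704]
eef_rot: [3.141, 0.001, 1.578]
wrist_force: [0.6, -0.2, 0.2]
finger_gap: 0.0602
grip_force: 0.0
t: 13.4
tool_pos: [0.4523, -0.268, 0.168]
eef_rot: [-3.136, 0.004, 1.568]
wrist_force: [0.1, 0.3, -1.2]
finger_gap: 0.0598
grip_force: 0.0
t: 13.5
tool_pos: [0.4527, -0.2701, 0.1683]
eef_rot: [-3.138, 0.007, 1.565]
wrist_force: [0.3, 0.3, -0.1]
finger_gap: 0.0596
grip_force: 0.0
[ 0.45273759 -0.27009824  0.16826818] [-3.13767874  0.00670005  1.56493349] 13.5Traceback (most recent call last):
  File "blanks.py", line 5, in <module>
    b=biggest((W[...,2]>.064)&(W[...,2]<.105)&(W[...,1]>y0)&(W[...,1]<y1)&(W[...,0]>.36)&(W[...,0]<.56)&(p.min(-1)>90)&(np.ptp(p.astype(int),-1)<45)); q=W[b]
  File "h.py", line 18, in biggest
    n,l,st,c=cv2.connectedComponentsWithStats(m.astype(np.uint8)); i=1+np.argmax(st[1:,4]); return l==i
                                                                       ~~~~~~~~~^^^^^^^^^^
    return _wrapfunc(a, 'argmax', axis=axis, out=out, **kwds)
    return bound(*args, **kwds)
ValueError: attempt to get argmax of an empty sequence
```

```bash
sed -i 's/&(p.min(-1)>90)&(np.ptp(p.astype(int),-1)<45)//' blanks.py; python3 blanks.py; ls pics
```

```text
[ 0.45300663 -0.26666409  0.16780133] [-3.13660822e+00  3.10483080e-03  1.56806808e+00] 13.55
s1.png
scene0.png
t2.png
top0.png
w1.png
w2.png
w3.png
wb135.png
wb136.pngTraceback (most recent call last):
  File "blanks.py", line 5, in <module>
    b=biggest((W[...,2]>.064)&(W[...,2]<.105)&(W[...,1]>y0)&(W[...,1]<y1)&(W[...,0]>.36)&(W[...,0]<.56)); q=W[b]
  File "h.py", line 18, in biggest
    n,l,st,c=cv2.connectedComponentsWithStats(m.astype(np.uint8)); i=1+np.argmax(st[1:,4]); return l==i
                                                                       ~~~~~~~~~^^^^^^^^^^
    return _wrapfunc(a, 'argmax', axis=axis, out=out, **kwds)
    return bound(*args, **kwds)
ValueError: attempt to get argmax of an empty sequence
```

```bash
sed -i 's/^    b=biggest(\(.*\)); q=W\[b\]/    m=\1\n    if m.sum()<200: continue\n    b=biggest(m); q=W[b]/' blanks.py; python3 blanks.py
```

```text
[ 0.45321553 -0.26453558  0.16751844] [-3.13589378e+00  1.11239918e-03  1.57076717e+00] 13.6
R ((0.4713084101676941, -0.19742655754089355), (0.1773933321237564, 0.1251889169216156), 0.028490690514445305) ridge [ 0.4555 -0.2095  0.0932] xrange [0.385  0.5596] ztop [0.0942 0.0948] 20834
```

```bash
python3 -m jog '[-0.005,0,0.02,0,0,0,0.06, 0,0,0.03,0,0,0,0.06, 0,0,0.03,0,0,0,0.06, 0,0,0.018,0,0,0,0.06, 0,0,0,0,0,0,0.06]'
python3 -m jog '[0,0,0,0,0,0,0.06]'
```

```text
t: 14.15
tool_pos: [0.4519, -0.2674, 0.0677]
eef_rot: [-3.132, -0.002, 1.574]
wrist_force: [-0.1, 0.6, -0.5]
finger_gap: 0.06
grip_force: 0.0
t: 14.25
tool_pos: [0.453, -0.2692, 0.07]
eef_rot: [-3.136, 0.001, 1.573]
wrist_force: [0.5, -0.6, 0.8]
finger_gap: 0.0602
grip_force: 0.0
```

```bash
python3 -m jog '[0.004,0,0.002,0,0,0,0.06, 0.004,0,0,0,0,0,0.06, 0.004,0,0,0,0,0,0.06, 0.004,0,0,0,0,0,0.06, 0.004,0,0,0,0,0,0.06]'
python3 -m jog '[0.004,0,0,0,0,0,0.06, 0.004,0,0,0,0,0,0.06, 0.004,0,0,0,0,0,0.06, 0.004,0,0,0,0,0,0.06, 0.004,0,0,0,0,0,0.06]'
python3 -m jog '[0.004,0,0,0,0,0,0.06, 0.004,0,0,0,0,0,0.06, 0.004,0,0,0,0,0,0.06, 0.004,0,0,0,0,0,0.06, 0,0,0,0,0,0,0.06]'
```

```text
t: 14.75
tool_pos: [0.4528, -0.2503, 0.068]
eef_rot: [-3.137, 0.003, 1.571]
wrist_force: [0.1, -0.4, -0.0]
finger_gap: 0.0597
grip_force: 0.0
t: 15.25
tool_pos: [0.4526, -0.2304, 0.0676]
eef_rot: [-3.136, 0.002, 1.571]
wrist_force: [-0.6, -0.8, 0.6]
finger_gap: 0.0602
grip_force: 0.3
t: 15.75
tool_pos: [0.4525, -0.2137, 0.0676]
eef_rot: [-3.136, 0.001, 1.572]
wrist_force: [0.2, 0.7, -0.5]
finger_gap: 0.0604
grip_force: 0.0
```

```bash
python3 -m jog '[0.004,0,0,0,0,0,0.06, 0.004,0,0,0,0,0,0.06, 0.004,0,0,0,0,0,0.06, 0.004,0,0,0,0,0,0.06, 0.004,0,0,0,0,0,0.06]'
python3 -m jog '[0,0,0,0,0,0,0.06, 0,0,0,0,0,0,0.06]'
python3 -m jog '[-0.01,0,0,0,0,0,0.06, -0.005,0,-0.02,0,0,0,0.06, 0,0,-0.04,0,0,0,0.06, 0,0,-0.04,0,0,0,0.06, 0.03,0.01,-0.02,0,0,0,0.06]'
python3 -m jog '[0.045,0.01,0,0,0,0,0.06, 0.035,0,-0.03,0,0,0,0.06, 0,0,0,0,0,0,0.06, 0,0,0,0,0,0,0.06]'
python3 blanks.py; ls pics | tail -3
```

```text
t: 16.25
tool_pos: [0.4526, -0.1943, 0.0676]
eef_rot: [-3.136, 0.002, 1.571]
wrist_force: [1.2, 0.1, 0.5]
finger_gap: 0.0597
grip_force: 0.0
t: 16.45
tool_pos: [0.4527, -0.1947, 0.0676]
eef_rot: [-3.136, 0.003, 1.571]
wrist_force: [0.1, -0.1, -0.1]
finger_gap: 0.0599
grip_force: 0.0
t: 16.95
tool_pos: [0.4631, -0.1856, 0.191]
eef_rot: [-3.141, 0.009, 1.561]
wrist_force: [1.7, 0.5, -0.1]
finger_gap: 0.06
grip_force: 0.0
t: 17.35
tool_pos: [0.4739, -0.0996, 0.2178]
eef_rot: [-3.138, 0.004, 1.573]
wrist_force: [-0.9, -0.8, -0.1]
finger_gap: 0.0601
grip_force: 0.0
[ 0.47393155 -0.09959205  0.21778654] [-3.13785952  0.00363207  1.57252029] 17.35
L ((0.469340443611145, -0.09116978943347931), (0.04272272810339928, 0.11003812402486801), 89.83024597167969) ridge [ 0.4691 -0.0911  0.0849] xrange [0.4148 0.5237] ztop [0.086  0.0865] 6887
R ((0.44809848070144653, -0.1503317803144455), (0.04241778329014778, 0.13995274901390076), 89.77254486083984) ridge [ 0.4507 -0.15    0.0849] xrange [0.3786 0.5175] ztop [0.086  0.0865] 7205
wb135.png
wb136.png
wb174.png
```

Both blanks are seated (top z .086, aligned to the grooves). The long one spans x .3786–.5175 while the rack spans about .381–.563, so its near end overhangs. I'll slide it +x by about 23 mm, using one finger on its end with the gripper turned 30°.

```bash
python3 -m jog '[0,0,0,0,0,0.131,0.088, 0,0,0,0,0,0.131,0.088, 0,0,0,0,0,0.131,0.088, 0,0,0,0,0,0.131,0.088, 0,0,0,0,0,0,0.088]'
python3 -m jog '[-0.0358,-0.007,0,0,0,0,0.088, -0.0358,-0.007,0,0,0,0,0.088, -0.0358,-0.007,0,0,0,0,0.088, 0,0,0.04,0,0,0,0.088, 0,0,0.04,0,0,0,0.088]'
python3 -m jog '[0,0,0,0,0,0,0.088, 0,0,0,0,0,0,0.088]'
```

```text
t: 17.9
tool_pos: [0.4727, -0.1018, 0.2167]
eef_rot: [-3.138, 0.007, 1.042]
wrist_force: [0.4, -0.5, -0.6]
finger_gap: 0.0883
grip_force: 0.0
t: 18.4
tool_pos: [0.4007, -0.1849, 0.1376]
eef_rot: [3.142, 0.006, 1.046]
wrist_force: [1.5, 0.8, -0.7]
finger_gap: 0.0886
grip_force: 0.0
t: 18.6
tool_pos: [0.4003, -0.1832, 0.1381]
eef_rot: [-3.137, 0.005, 1.046]
wrist_force: [0.1, -0.8, 0.4]
finger_gap: 0.0878
grip_force: 0.0
```

```bash
python3 -m jog '[0,0,0.02,0,0,0,0.088, 0,0,0.018,0,0,0,0.088, 0,0,0,0,0,0,0.088]'
python3 - <<'E'
from h import *
print(monitor.state()['tool_pos'],monitor.state()['qpos'].round(2))
p,d,W=look("scene"); cv2.imwrite("pics/s2.png",cv2.resize(p[180:310,300:460,::-1],(720,585),interpolation=cv2.INTER_CUBIC))
E
```

```text
t: 18.9
tool_pos: [0.4011, -0.1828, 0.1003]
eef_rot: [-3.139, 0.005, 1.047]
wrist_force: [-1.4, 0.5, 0.4]
finger_gap: 0.0883
grip_force: 0.0
[ 0.40112236 -0.18284338  0.10026676] [ 0.14  0.78  0.29  2.24 -0.95  0.25  0.76]
```

View pics/s2.png

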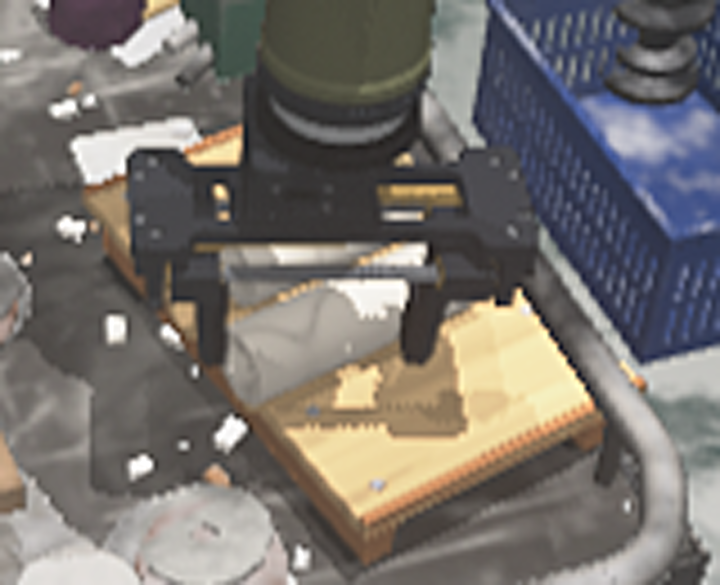

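The pusher finger at (212,335) is clear of the blank's near end at (240,370), and the other finger at (420,330) is over the deck. I'll descend and push.

```bash
python3 -m jog '[0,0,0.015,0,0,0,0.088, 0,0,0.012,0,0,0,0.088, 0,0,0.006,0,0,0,0.088, 0,0,0,0,0,0,0.088]'
python3 - <<'E'
from h import *
print(monitor.state()['qpos'].round(3))
E
```

```text
t: 19.35
tool_pos: [0.401, -0.1827, 0.0674]
eef_rot: [-3.139, 0.005, 1.047]
wrist_force: [-0.6, -0.2, 0.4]
finger_gap: 0.0883
grip_force: 0.0
[ 0.236  0.835  0.137  2.247 -0.961  0.118  0.763]
```

```bash
python3 -m jog '[0.0025,0.0043,0,0,0,0,0.088, 0.0025,0.0043,0,0,0,0,0.088, 0.0025,0.0043,0,0,0,0,0.088]'
python3 -m jog '[0.002,0.0035,0,0,0,0,0.088, 0.002,0.0035,0,0,0,0,0.088, 0.002,0.0035,0,0,0,0,0.088, 0.002,0.0035,0,0,0,0,0.088, 0.002,0.0035,0,0,0,0,0.088]'
python3 -m jog '[0,0,0,0,0,0,0.088]'
```

```text
t: 19.65
tool_pos: [0.4146, -0.1823, 0.0672]
eef_rot: [-3.137, 0.006, 1.047]
wrist_force: [-8.5, -2.6, 4.1]
finger_gap: 0.0879
grip_force: 3.7
t: 20.15
tool_pos: [0.4315, -0.1824, 0.0669]
eef_rot: [-3.132, 0.008, 1.046]
wrist_force: [-9.6, -2.5, 6.7]
finger_gap: 0.0879
grip_force: 4.8
t: 20.25
tool_pos: [0.4323, -0.1824, 0.0669]
eef_rot: [-3.133, 0.008, 1.047]
wrist_force: [-7.7, -2.0, 5.8]
finger_gap: 0.0877
grip_force: 3.8
```

```bash
python3 -m jog '[-0.004,-0.007,0,0,0,0,0.088, 0,0,0,0,0,0,0.088, 0,0,-0.03,0,0,0,0.088, 0,0,-0.04,0,0,0,0.088, 0,0,-0.04,0,0,0,0.088]'
python3 -m jog '[0,0,-0.03,0,0,-0.131,0.088, 0,0,-0.01,0,0,-0.131,0.088, 0,0,0,0,0,-0.131,0.088, 0,0,0,0,0,-0.131,0.088]'
python3 -m jog '[0.04,0.025,0,0,0,0,0.088, 0.04,0.025,0,0,0,0,0.088, 0,0,0,0,0,0,0.088, 0,0,0,0,0,0,0.088]'
python3 blanks.py; ls pics|tail -1
python3 - <<'E'
from h import *
z=np.load("top0.npz"); p0=z['p']; p,d,W=look("top")
b=(W[...,2]>.033)&(W[...,2]<.048)&(abs(W[...,0]-.36)<.05)&(abs(W[...,1]-.25)<.04); b=biggest(b); print("chuck",rect(W,b))
b=(W[...,2]>.045)&(W[...,2]<.06)&(abs(W[...,0]-.345)<.05)&(abs(W[...,1]-.34)<.04); b=biggest(b); print("plug",rect(W,b))
E
```

```text
t: 20.75
tool_pos: [0.4287, -0.1816, 0.178]
eef_rot: [-3.138, 0.005, 1.047]
wrist_force: [0.8, 1.0, -0.5]
finger_gap: 0.0878
grip_force: 0.0
t: 21.15
tool_pos: [0.4297, -0.1816, 0.2176]
eef_rot: [-3.139, 0.003, 1.577]
wrist_force: [-0.5, -0.2, -0.8]
finger_gap: 0.0879
grip_force: 0.0
t: 21.55
tool_pos: [0.4795, -0.1005, 0.2163]
eef_rot: [-3.137, 0.002, 1.575]
wrist_force: [-0.3, -1.1, 0.2]
finger_gap: 0.0882
grip_force: 0.0
[ 0.47948968 -0.10045437  0.21625497] [-3.13701022e+00  2.40363879e-03  1.57483849e+00] 21.55
L ((0.4693308174610138, -0.09127496927976608), (0.04286901652812958, 0.10974662750959396), 89.72917175292969) ridge [ 0.4693 -0.0912  0.0849] xrange [0.4149 0.5238] ztop [0.086  0.0866] 6944
R ((0.46746334433555603, -0.15057574212551117), (0.0422087237238884, 0.1398402452468872), 89.81900787353516) ridge [ 0.4676 -0.1506  0.0849] xrange [0.3982 0.5367] ztop [0.0859 0.0865] 7621
wb216.png
chuck ((0.3582339882850647, 0.2562171518802643), (0.06017366424202919, 0.06080929562449455), 1.132208228111267)
plug ((0.3446201980113983, 0.33904188871383667), (0.0649123564362526, 0.06478303670883179), 28.824033737182617)
```

View pics/wb216.png

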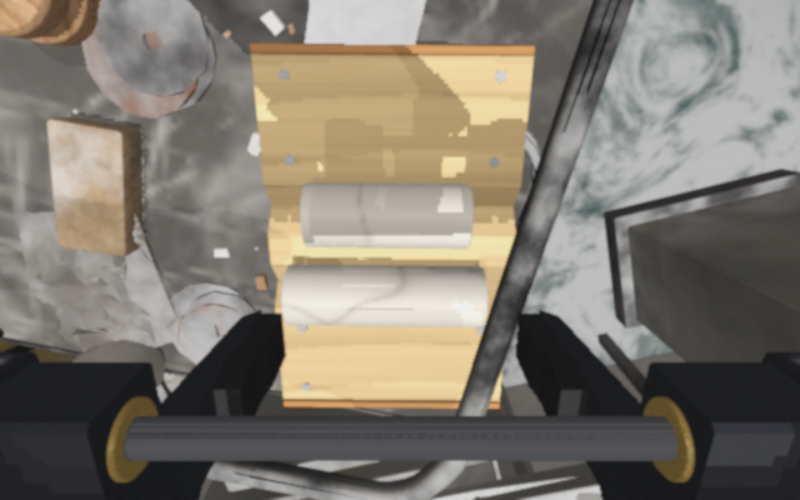

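Both blanks lie in their grooves with their ends inside the rack: the short one from (302,215) to (472,215), the long one from (283,297) to (487,297). The chuck and plug are in place, so I'm handing in.

```bash
python3 -c "
from bench import hand_in
print(hand_in())"
```

```text
the job is handed in; nothing more can be done
None
```

The job is handed in at about 22 s of the 67 s allowed: the chuck stands upright on the tile about 20 mm clear of the unmoved plug, and both marble blanks lie in their own grooves with no end sticking out.

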